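# Repack the incense chest so its sliding lid shuts

## Robot

A 6-joint arm with a two-finger parallel gripper is mounted at the origin on the work surface. World frame = base frame: x ahead of the robot, y to its left, z up, the work surface at z = 0. Lengths are in m, angles in rad, forces in N, time in s.
With the tool pointing down it reaches from about 0.4 to 0.925 m from the base axis. Payload 3.4 kg.
Tool frame: the origin (TCP) lies at the very end of the fingers, on their centre line; the grasp point (between the pads) lies 19 mm behind it (r.grasp_offset is the distance from the TCP to the grasp point, in m); z points along the fingers, y is the line along which they close (so a half turn about z gives the same grasp; the last joint's range is limited). The gripper opens to 85 mm and grips with 20 to 120 N. Pads are 22 mm wide; open, the fingers measure 114 mm over their backs; the gripper's body (76 mm by 85 mm) begins 54 mm behind the grasp point. The pads swing forward as they close: fully open they stand 13 mm farther back than shut.
Start: joints at [1.042, 0.307, 1.506, -0, 1.328, -0.073], TCP at [0.253, 0.516, 0.231] pointing down, gripper open.
Joint ranges: [-3.12, 3.12], [-1.05, 2.28], [0.14, 2.33], [-1.42, 4.57], [0.1, 2.73], [-2.68, 2.68]. Speed limits (rad/s): [2.57, 2.57, 3.14, 3.14, 3.14, 3.14].

## Interface

Orientations are given as a rotation vector (axis times angle).
In Python, from rig import r gives the robot as it stands.
- The arm moves only by the tool arm_command, never from a script. Its argument "steps" is text: rows parted by semicolons, each of 7 numbers parted by spaces: the opening, from 0 (shut) to 1 (fully open), then the shift along the tool's x, y, z in mm, then the turn, a rotation vector about the tool's x, y, z in degrees. In form: grip x y z wx wy wz; .... A call has 1 to 12 rows; each row shifts and turns the commanded pose from where the row before left it, along the tool's axes as they then stand; what a row does not reach is not made up. A row lasts 1/12 s, in which the tool goes at most 41.7 mm and 7.16 degrees, less where a joint would pass 70% of its speed; a pose out of reach is approached as far as the arm can. A call with a gripper value outside its range is refused whole. The fingers move at their own pace and stop on an object; "newtons" is the grip in N (left out, the last holds). Time passes only in rows, so rows that do not move let the fingers close. It gives the time, the measured TCP pose, the force, the opening and the grip force at its end, in the units of the state.
- r.sense(): the state, without advancing time (a new reading comes with each control period).
- r.grab_frame(name): name is "scene" or "top" or "wrist"; returns (picture, depth): 384x512x3 uint8, red, green, blue; 384x512 float32, m along the optical axis (not along the pixel's ray), 0 where there is no reading.
- r.camera_model(name): a dict with "mtx" (3x3 intrinsics, pixels), "k1" (the pictures are not rectified: a ray, as slopes to the right and down, at radius r is drawn at 1 + k1 r^2 times it, then the intrinsics apply), "pose" (4x4, takes a point from camera to world coordinates). Camera axes: x right, y down, z forward; pixel columns grow to the right and rows downward; lengths in m; the calibration is good to about 2 mm. A picture is of the moment at which its call begins: read the wrist's pose just before it. camera_model takes no time and is no camera call; for the wrist camera it gives the pose at the moment of the call.
- r.job_done(): hands the job in; it is judged then, once.
The state is a dict: "time": time; "qpos": joint angles; "dq": joint speeds; "tau": joint torques, N m; "eef_pos": TCP position; "orientation": TCP orientation; "ft_force": force on the tool from outside, world axes, zero at the start; "ft_torque": the same for the moment, N m; "opening": opening from 0.0 (shut) to 1.0 (fully open); "grasp_force": force on a finger pad.
Only numpy, scipy, OpenCV 4.12 (cv2) and the standard library are available. Lean on these libraries where they do the work, as an engineer would, in place of code of your own. Each camera call takes 0.05 s, during which the arm holds its last target. There are 200 camera calls.

## Task

The incense chest will not shut because the flat lacquered box inside it is standing on edge, with the copper cone mould in the place where it should lie. Slide the mould along to the empty end of the chest, tip the lacquered box down so that it lies flat on the chest floor, and then slide the lid fully home without forcing it against the contents. Keep the mould upright, leave the incense-stick case lying in the chest, and do not disturb anything else on the cabinet top.

Things in the scene. Friction and masses are not known exactly. Their poses are not given: they have to be found in the camera images.
- chest: Open wooden chest fixed to the cabinet top, outside 210 (x) x 340 (y) mm, walls 10 mm. Origin: centre of its underside, z up. Inside: x -95 to +95, y -160 to +160 mm, floor 8 mm above the origin. Long walls and the -y end wall 80 mm high; the +y end wall 67.5 mm, the lid slides in over it. Contents must stay below the lid's underside, 68 mm above the origin. The -y end starts empty.
- lid (a joint): How far the sliding lid is drawn out along the chest's +y, m: 0 = fully home at the -y end wall, at most 0.300. Runs in grooves of the long walls, cannot be lifted off, needs about 2 N, stays where left. A board 198 (x) x 330 (y) x 8 mm, its top 76 mm above the chest's underside, its leading edge at chest y = -160 mm + joint value. Starts nearly fully drawn out.
- lid_batten (a point): Centre of the cross batten on the lid's top near its leading edge, by which it is pushed or pulled: 120 mm long (chest x), 16 mm wide (chest y), 14 mm high. The point is 7 mm above the lid's top, on the chest's centre line, 22 mm behind the leading edge. (A second batten, 6 mm high, is at the other end.)
- lacquer_box_center (a point): Centre of the closed flat dark red-brown lacquered box: 38 (own x) x 120 (own y) x 95 mm (own z), 0.18-0.35 kg. Starts standing on a long narrow edge, own z up, own y along chest y, close beside either long wall, its top 103 mm above the chest's underside; pushed near its top towards the chest's centre line it tips over into the free floor. Must end with own x vertical, either side up.
- mould_center (a point): Centre (half-way up) of the copper cone mould, a round upright cup with a cone-shaped hollow open at the top: 66 mm across at the foot, 61 mm at the rim, 46 mm high, own z up. 0.33-0.55 kg. Starts on the chest floor between the lacquered box and the stick case.
- stick_case_center (a point): Centre of the plain pale-wood incense-stick case, 24 x 24 mm and 190 mm long (own y), lying on the chest floor along the long wall opposite the lacquered box. It is to stay in the chest, lying on the floor.
- censer: Bystander: black cast-iron kettle-shaped censer, 132 mm across, 158 mm high with its bail handle. Origin under its centre.
- saucers: Bystander: nest of four unglazed clay saucers, 100 mm across, 35 mm high. Origin under its centre.
- rin: Bystander: brass bell bowl, 90 mm across, 55 mm high. Origin under its centre.
- tamper: Bystander: brass ash tamper standing on its 62 mm foot, 70 mm high. Origin under its centre.
- brush: Bystander: small straw hand brush, 190 mm long, 56 mm wide, lying on the cabinet top. Origin under its middle, handle towards its own -x.
- cup: Bystander: white ceramic offering cup, 70 mm across, 60 mm high. Origin under its centre.
Things that resemble listed ones, but are neither listed nor needed, are in the scene too. Of the things that look like the part that bears lacquer_box_center, the smallest one is meant.

How it is judged:
On the way:
1. with the lid still open, the mould stands at the empty end and the lacquered box lies flat on the chest floor (value of joint lid above 0.1 m and y of mould_center in the frame of chest below -0.055 m and angle between the x axis of lacquer_box_center and the z axis of chest, either way round below 0.1 rad and z of lacquer_box_center in the frame of chest below 0.034 m), for 0.2 s.
At the end, for the whole second after the job is handed in: Lid home within 4 mm; in the chest the lacquered box lies flat on the floor (thin side vertical within 0.1 rad), the mould stands upright (0.1 rad) with its centre over 55 mm from the middle towards the -y end, and the stick case lies on the floor (value of joint lid below 0.004 m and angle between the x axis of lacquer_box_center and the z axis of chest, either way round below 0.1 rad and z of lacquer_box_center in the frame of chest between 0.015 and 0.034 m and x of lacquer_box_center in the frame of chest between -0.095 and 0.095 m and y of lacquer_box_center in the frame of chest between -0.16 and 0.16 m and y of mould_center in the frame of chest between -0.16 and -0.055 m and x of mould_center in the frame of chest between -0.095 and 0.095 m and z of mould_center in the frame of chest below 0.04 m and angle between mould_center's own z axis and vertical below 0.1 rad and z of stick_case_center in the frame of chest below 0.028 m and x of stick_case_center in the frame of chest between -0.095 and 0.095 m and y of stick_case_center in the frame of chest between -0.16 and 0.16 m); the robot touches nothing.
It fails at once if the lid is forced against the contents (over 15 N) (contact force between lid and lacquer_box above 15 N or contact force between lid and mould above 15 N or contact force between lid and stick_case above 15 N).
It fails at once if something else on the cabinet top is disturbed (moved more than 20 mm) (distance of any of censer, saucers, rin, tamper, brush, cup from where it was at the start of the episode above 0.02 m).
It also fails if it takes over 51 s, if anything falls off the work surface, if the arm or the gripper's body presses on something with over 40 N, if the wrist force passes 120 N, or if a joint passes its speed limit or range.

## Working session

There is one attempt and no reset: what is moved stays moved. The work goes in short steps, Python scripts to look and compute and a tool call to move; the robot and the scene stay as the last step left them, time stands still between calls to the robot, and variables do not carry over. Pictures are saved under pics/ and viewed, at most 10 in all, crops included, and the job is handed in when it is done.

Besides the shell and the picture viewer there is one more tool, called by a JSON object that holds its "api" and its "payload", one argument or row to a line. arm_command: Moves the arm, as the interface text tells. Its arguments: {"type":"object","properties":{"steps":{"type":"string"},"newtons":{"type":"number"}},"required":["steps"]}

```bash
mkdir -p pics
cat > h.py <<'E'
import numpy as np, cv2
from rig import r
def cloud(name):
    m=r.camera_model(name); im,d=r.grab_frame(name)
    K=np.array(m["mtx"],float); k1=m["k1"]; T=np.array(m["pose"])
    v,u=np.mgrid[0:384,0:512]
    p=np.stack([u,v],-1).reshape(-1,1,2).astype(np.float64)
    s=cv2.undistortPoints(p,K,np.array([k1,0,0,0,0.])).reshape(384,512,2)
    P=np.concatenate([s*d[...,None],d[...,None]],-1)@T[:3,:3].T+T[:3,3]
    P[d==0]=np.nan
    return im,P
E
python3 - <<'E'
from h import *
a=[]
for n in("scene","top"):
    im,P=cloud(n); np.savez(n+"0.npz",im=im,P=P)
    cv2.imwrite(f"pics/{n}0.png",cv2.resize(im[...,::-1],(800,600)))
print(r.sense())
E
```

```text
{'time': 0.1, 'qpos': array([ 1.04147432e+00,  3.07507473e-01,  1.50754370e+00, -2.89085951e-06,
        1.32839004e+00, -7.35403496e-02]), 'dq': array([-0.0014299 , -0.00160028, -0.00160562,  0.00087548, -0.00154206,
       -0.00107423]), 'tau': array([-6.01496995e-04, -4.58536649e+01, -2.52605474e+01, -2.21246814e-04,
        5.75385217e-03,  6.09240487e-05]), 'eef_pos': array([0.25282307, 0.51574214, 0.23046747]), 'orientation': array([-7.09634537e-01, -3.05983404e+00,  2.77361797e-03]), 'ft_force': array([0.6494059 , 0.2283442 , 0.69190973]), 'ft_torque': array([ 0.02399238,  0.03832296, -0.0023493 ]), 'grasp_force': 0.0, 'opening': 0.9989377260803676}
```

View pics/scene0.png

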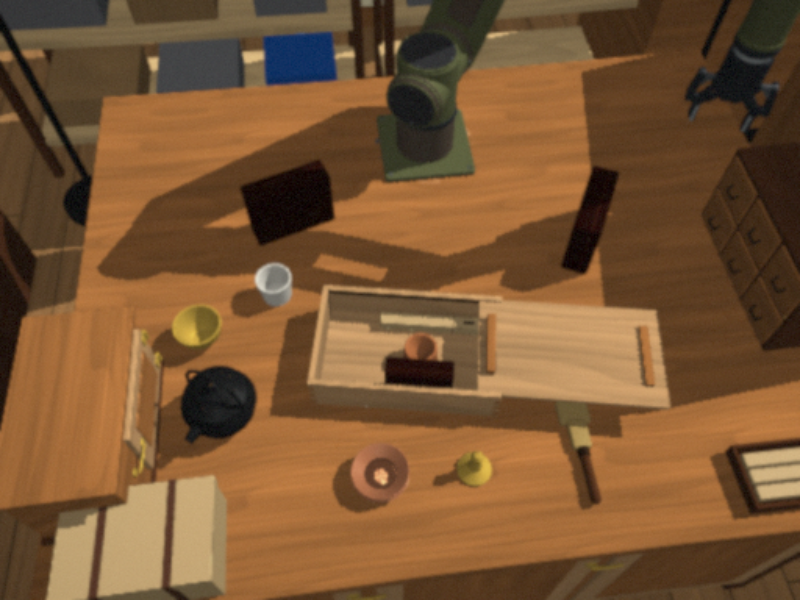

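View pics/top0.png

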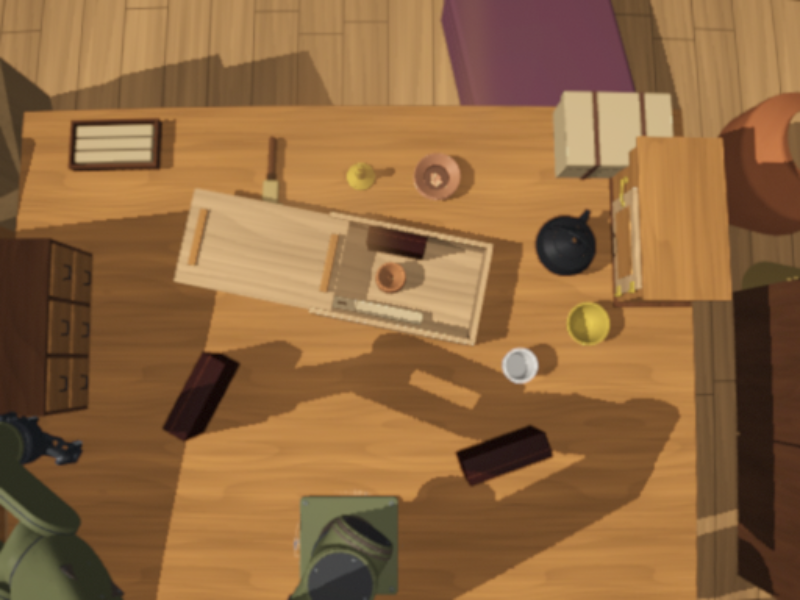

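The scene shows a chest holding a dark box, with the drawn-out lid on the +y side. There are three candidates for the lacquered box, at these top-picture pixels:
- (400,242): inside the chest, the smallest
- (202,395): larger, on the table
- (504,455): larger, on the table

I choose the one in the chest. The mould is at (390,277), the stick case at (388,310) and the lid batten at (329,262). The clay saucers (438,176) are not the mould.

```bash
cat > fit.py <<'E'
from h import *
from scipy.optimize import minimize
def toc(P,q):
    c,s=np.cos(q[2]),np.sin(q[2]); d=P[...,:2]-q[:2]
    return np.stack([d[...,0]*c+d[...,1]*s,-d[...,0]*s+d[...,1]*c,P[...,2]],-1)
def model(C,lid):
    x,y=C[...,0],C[...,1]; z=np.zeros_like(x)
    ins=(abs(x)<.105)&(abs(y)<.17); z[ins]=.08; z[ins&(y>.16)]=.0675
    z[(abs(x)<.095)&(abs(y)<.16)]=.008
    L=y+.16-lid
    z[(abs(x)<.097)&(L>0)&(L<.33)]=.076
    z[(abs(x)<.06)&(abs(L-.022)<.008)]=.09
    return z
def fit(P,q0):
    P=P[np.isfinite(P[...,2])]; 
    def cost(q):
        C=toc(P,q); m=(abs(C[:,0])<.16)&(C[:,1]>-.24)&(C[:,1]<.5)&(C[:,2]<.12)
        C=C[m]; return np.minimum(abs(C[:,2]-model(C,q[3])),.03).mean()
    best=None
    for k in range(4):
        o=minimize(cost,q0,method="Nelder-Mead",options=dict(initial_simplex=np.vstack([q0]+[np.array(q0)+e for e in np.diag([.01,.01,.05,.01])/(k+1)]),xatol=1e-5,fatol=1e-8))
        q0=o.x
    return o.x,o.fun
E
python3 - <<'E'
from fit import *
f=lambda d,u,v:d["P"][int(v*.64),int(u*.64)]
d=np.load("top0.npz"); P=d["P"]
for n,(u,v) in dict(rb=(490,245),rn=(474,342),box=(400,238),mould=(390,268),case=(388,310),batten=(329,262),batt2=(198,237),floor=(450,290),table=(450,400),tab2=(250,380)).items(): print(n,f(d,u,v).round(4))
a=f(d,490,245);b=f(d,474,342);t=(f(d,329,262)-f(d,198,237)); yaw=np.arctan2(t[1],t[0])-np.pi/2
mid=(a+b)/2; q0=[mid[0]+.165*np.cos(yaw+np.pi/2),mid[1]+.165*np.sin(yaw+np.pi/2),0,.29]
t=-t; yaw=np.arctan2(t[1],t[0])-np.pi/2
q0=np.array([mid[0]+.165*np.cos(yaw+np.pi/2),mid[1]+.165*np.sin(yaw+np.pi/2),yaw,.29])
print(q0)
for n in("top","scene"):
    Q=np.load(n+"0.npz")["P"]; q,c=fit(Q,q0); print(n,q.round(4),c)
    C=toc(Q,q); ins=(abs(C[...,0])<.09)&(C[...,1]>-.155)&(C[...,1]<.12)
    for lab,lo,hi in(("box",.095,.112),("mould",.046,.062),("case",.027,.037)):
        m=ins&(C[...,2]>lo)&(C[...,2]<hi)
        if m.sum()>5: p=C[m]; print(lab,m.sum(),np.percentile(p,[2,50,98],axis=0).round(4).tolist(),cv2.minAreaRect((p[:,:2]*1000).astype(np.float32)))
c=cv2.resize(d["im"][125:230,190:330,::-1],(800,600),interpolation=cv2.INTER_CUBIC); cv2.imwrite("pics/crop.png",c)
E
```

```text
rb [ 0.6236 -0.2927  0.0815]
rn [ 0.4262 -0.2582  0.0811]
box [ 0.6323 -0.1103  0.1054]
mould [ 0.5799 -0.0884  0.0484]
case [ 0.4928 -0.0849  0.0374]
batten [0.5871 0.0346 0.0919]
batt2 [0.6405 0.3051 0.087 ]
floor [ 0.5376 -0.218   0.0116]
table [ 0.3026 -0.2169  0.0015]
tab2 [ 0.3456  0.209  -0.0039]
[ 0.55682709 -0.11354296 -0.19491382  0.29      ]
top [ 0.5553 -0.1122 -0.2048  0.2879] 0.005239482445963512
box 468 [[0.0516, -0.0328, 0.0965], [0.0697, 0.0249, 0.1036], [0.0885, 0.0814, 0.11]] ((70.09837341308594, 24.49920654296875), (119.6693344116211, 38.58487319946289), 89.82304382324219)
mould 185 [[-0.0283, -0.022, 0.0462], [0.0104, 0.0237, 0.0531], [0.0522, 0.0627, 0.0603]] ((11.567960739135742, 23.369098663330078), (81.74882507324219, 115.85063171386719), 0.00676598958671093)
case 418 [[-0.0831, -0.0529, 0.0277], [-0.0691, 0.0287, 0.0325], [0.0514, 0.1145, 0.0366]] ((-15.678604125976562, 31.161144256591797), (135.886474609375, 176.72645568847656), 0.26747968792915344)
scene [ 0.5566 -0.1111 -0.1955  0.2867] 0.008248170677793307
box 532 [[0.0545, -0.034, 0.097], [0.0726, 0.0224, 0.1016], [0.0894, 0.0803, 0.1061]] ((70.87519073486328, 23.170421600341797), (38.65845489501953, 119.8861312866211), 1.2489067316055298)
mould 142 [[-0.0272, -0.0054, 0.0463], [-0.0068, 0.0232, 0.0516], [0.0262, 0.0521, 0.057]] ((-35.420841217041016, 38.34362030029297), (60.385902404785156, 140.7122802734375), 68.5545425415039)
case 467 [[-0.081, -0.0531, 0.0273], [-0.0657, 0.029, 0.031], [0.0062, 0.1162, 0.0363]] ((-31.739704132080078, 31.413192749023438), (100.93880462646484, 176.3283233642578), 0.25742465257644653)
```

View pics/crop.png

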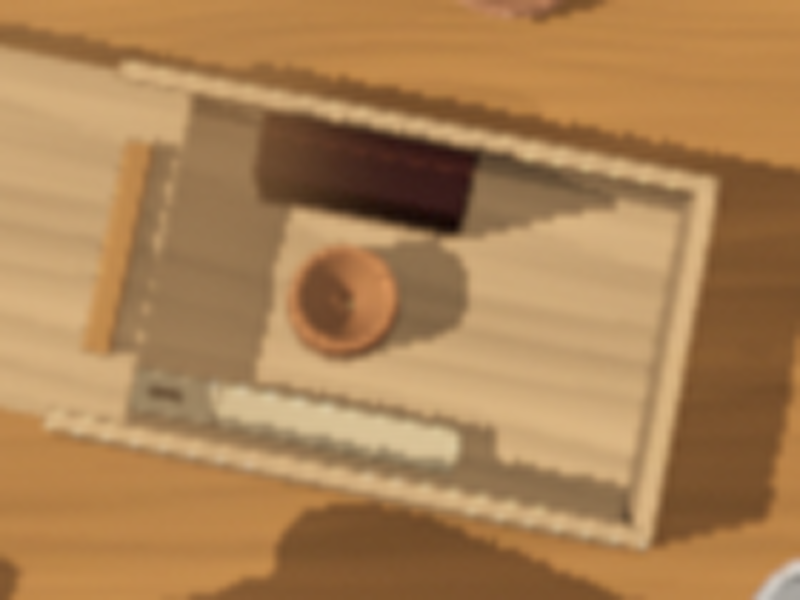

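The crop confirms the box in the chest: dark lacquer against the +x wall, with the mould at (343,298) beside it, the case along the -x wall and the -y end empty. Next I refine the mould's centre and work out the first approach.

```bash
cat > go.py <<'E'
import sys
from fit import *
from scipy.spatial.transform import Rotation as Ro
Q=np.array([.556,-.1117,-.2])
def c2w(x,y,z):
    c,s=np.cos(Q[2]),np.sin(Q[2]); return np.array([Q[0]+c*x-s*y,Q[1]+s*x+c*y,z])
def plan(x,y,z,ang=0):
    """tool y along chest y (+ang deg about z), pointing down"""
    s=r.sense(); R=Ro.from_rotvec(s["orientation"])
    a=Q[2]+np.deg2rad(ang); T=Ro.from_matrix(np.array([[-np.cos(a),-np.sin(a),0],[-np.sin(a),np.cos(a),0],[0,0,-1]]).T)
    T=Ro.from_matrix(np.column_stack([[-np.cos(a),-np.sin(a),0],[-np.sin(a),np.cos(a),0],[0,0,-1]]))
    d=c2w(x,y,z)-s["eef_pos"]
    print("t",s["time"],"now chest",(toc(s["eef_pos"],Q)*1000).round(1),"F",s["ft_force"].round(1),"op",round(s["opening"],3))
    print("turn first deg",np.rad2deg((R.inv()*T).as_rotvec()).round(2),"then shift mm",(T.inv().apply(d)*1000).round(1)," or shift now-frame",(R.inv().apply(d)*1000).round(1))
if __name__=="__main__": plan(*map(float,sys.argv[1:]))
E
python3 - <<'E'
from fit import *
for n in("top","scene"):
    d=np.load(n+"0.npz"); C=toc(d["P"],[.556,-.1117,-.2]); im=d["im"].astype(int)
    m=(abs(C[...,0])<.042)&(C[...,1]>-.03)&(C[...,1]<.09)&(C[...,2]>.042)&(C[...,2]<.065)&(im[...,0]-im[...,2]>25)
    p=C[m]; print(n,m.sum(),np.percentile(p,[1,5,50,95,99],axis=0).round(4).tolist(),cv2.minEnclosingCircle((p[:,:2]*1000).astype(np.float32)))
E
python3 go.py 0 .024 .17
```

```text
top 182 [[-0.0295, -0.0063, 0.0426], [-0.027, -0.0035, 0.0442], [0.001, 0.0231, 0.0523], [0.0263, 0.0489, 0.0581], [0.029, 0.0517, 0.0606]] ((-0.04960229992866516, 22.645952224731445), 30.830825805664062)
scene 179 [[-0.0269, -0.0051, 0.0421], [-0.0234, -0.0026, 0.0425], [-0.0066, 0.0227, 0.0504], [0.0243, 0.0506, 0.0552], [0.027, 0.0529, 0.057]] ((2.8032240867614746, 23.304819107055664), 31.68718910217285)
t 0.1 now chest [-421.8  554.7  230.5] F [0.6 0.2 0.7] op 0.999
turn first deg [ -0.1   -0.02 -14.66] then shift mm [-421.8 -530.7   60.5]  or shift now-frame [-542.3 -406.6   61.1]
```

{"api": "arm_command", "payload": {
  "steps": "1 0 0 0 0 0 -7; 1 0 0 0 0 0 -7; 1 -23 -29 0 0 0 -0.7; 1 -23 -29 0 0 0 0; 1 -23 -29 0 0 0 0; 1 -23 -29 0 0 0 0; 1 -23 -29 0 0 0 0; 1 -23 -29 0 0 0 0; 1 -23 -29 0 0 0 0; 1 -23 -29 0 0 0 0; 1 -23 -29 0 0 0 0; 1 -23 -29 0 0 0 0",
  "newtons": 40
}}

```text
time: 1.1
eef_pos: [0.4209, 0.1845, 0.2311]
orientation: [-0.312, -3.126, 0.0]
ft_force: [0.0, 0.2, 0.1]
opening: 1.001
grasp_force: 0.0
```

{"api": "arm_command", "payload": {
  "steps": "1 -23 -29 0 0 0 0; 1 -23 -29 0 0 0 0; 1 -23 -29 0 0 0 0; 1 -23 -29 0 0 0 0; 1 -23 -29 0 0 0 0; 1 -23 -29 0 0 0 0; 1 -23 -29 0 0 0 0; 1 -23 -29 0 0 0 0; 1 0 0 0 0 0 0; 1 0 0 0 0 0 0; 1 0 0 0 0 0 0"
}}

```text
time: 2.02
eef_pos: [0.5544, -0.0772, 0.2306]
orientation: [-0.314, -3.124, -0.001]
ft_force: [0.1, -0.3, -0.1]
opening: 0.999
grasp_force: 0.0
```

```bash
python3 go.py 0 .023 .13
```

```text
t 2.0167 now chest [ -8.4  33.4 230.6] F [ 0.1 -0.3 -0.1] op 0.999
turn first deg [ 0.04 -0.13 -0.01] then shift mm [ -8.4 -10.4 100.6]  or shift now-frame [ -8.7 -10.5 100.5]
```

{"api": "arm_command", "payload": {
  "steps": "1 -7 -10.5 20 0 0 0; 1 0 0 30 0 0 0; 1 0 0 30 0 0 0; 1 0 0 30 0 0 0; 1 0 0 25 0 0 0; 1 0 0 25 0 0 0; 1 0 0 20 0 0 0; 1 0 0 15 0 0 0; 1 0 0 12 0 0 0; 1 0 0 0 0 0 0; 1 0 0 0 0 0 0"
}}

```text
time: 2.93
eef_pos: [0.5588, -0.0876, 0.024]
orientation: [-0.309, -3.124, -0.001]
ft_force: [-0.5, -0.2, 0.6]
opening: 1.001
grasp_force: 0.0
```

```bash
python3 go.py 0 .023 .022
python3 - <<'E'
from h import *
im,_=cloud("wrist"); cv2.imwrite("pics/w1.png",im[...,::-1])
E
```

```text
t 2.9333 now chest [-2.  24.2 24. ] F [-0.5 -0.2  0.6] op 1.001
turn first deg [ 0.02 -0.13  0.15] then shift mm [-2.  -1.2  2. ]  or shift now-frame [-2.  -1.2  2. ]
```

View pics/w1.png

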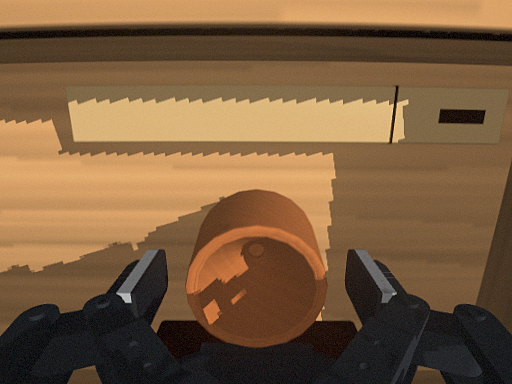

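The pads at (140,275) and (372,275) straddle the mould at (257,270), well centred and with no contact. I close, lift slightly and slide to the -y end.

{"api": "arm_command", "payload": {
  "steps": "0.5 0 0 0 0 0 0; 0.4 0 0 0 0 0 0; 0.4 0 0 0 0 0 0; 0.4 0 0 0 0 0 0; 0.4 0 0 0 0 0 0; 0.4 0 0 0 0 0 0; 0.4 0 0 -3 0 0 0; 0.4 0 0 0 0 0 0",
  "newtons": 40
}}

```text
time: 3.65
eef_pos: [0.5602, -0.0893, 0.0281]
orientation: [0.312, 3.125, -0.0]
ft_force: [0.0, 0.2, -3.2]
opening: 0.706
grasp_force: 44.2
```

```bash
python3 go.py 0 -.1 .025;  python3 -c "
from rig import r; print(r.sense()['grasp_force'])"
```

```text
t 3.65 now chest [-0.4 22.8 28.1] F [ 0.   0.2 -3.2] op 0.706
turn first deg [-0.01  0.05  0.05] then shift mm [  -0.4 -122.8    3.1]  or shift now-frame [  -0.3 -122.8    3.1]
44.20468085707398
```

{"api": "arm_command", "payload": {
  "steps": "0.4 0 -15 0 0 0 0; 0.4 0 -20 0 0 0 0; 0.4 0 -20 0 0 0 0; 0.4 0 -20 0 0 0 0; 0.4 0 -20 0 0 0 0; 0.4 0 -15 0 0 0 0; 0.4 0 -6 0 0 0 0; 0.4 0 0 0 0 0 0; 0.4 0 0 2 0 0 0; 0.4 0 0 1 0 0 0; 0.4 0 0 0.5 0 0 0; 0.4 0 0 0 0 0 0"
}}

```text
time: 4.65
eef_pos: [0.537, -0.2032, 0.0261]
orientation: [0.31, 3.125, -0.003]
ft_force: [-5.6, -4.0, 13.7]
opening: 0.707
grasp_force: 46.4
```

```bash
python3 go.py 0 -.094 .025
```

```text
t 4.65 now chest [ -0.4 -93.4  26.1] F [-5.6 -4.  13.7] op 0.707
turn first deg [-0.12  0.06  0.13] then shift mm [-0.4 -0.6  1.1]  or shift now-frame [-0.4 -0.6  1.1]
```

{"api": "arm_command", "payload": {
  "steps": "0.9 0 0 0 0 0 0; 0.9 0 0 0 0 0 0; 0.9 0 0 0 0 0 0; 0.9 0 0 0 0 0 0; 0.9 0 0 -20 0 0 0; 0.9 0 0 -40 0 0 0; 0.9 0 0 -40 0 0 0; 0 0 0 -20 0 0 0; 0 -30 25 0 0 0 0; 0 -30 25 0 0 0 0; 0 -30 25 0 0 0 0; 0 -30 25 0 0 0 0"
}}

```text
time: 5.65
eef_pos: [0.6756, -0.1275, 0.1439]
orientation: [0.313, 3.126, 0.0]
ft_force: [1.2, 0.2, -0.4]
opening: 0.188
grasp_force: 0.0
```

{"api": "arm_command", "payload": {
  "steps": "0 0 18 0 0 0 0; 0 0 0 0 0 0 0; 0 0 0 0 0 0 0; 0 0 0 0 0 0 0"
}}

```text
time: 5.98
eef_pos: [0.6771, -0.111, 0.143]
orientation: [-0.311, -3.124, 0.001]
ft_force: [0.3, 0.5, -0.1]
opening: 0.0
grasp_force: 0.0
```

```bash
python3 go.py .115 .024 .0865
python3 - <<'E'
from go import *
im,P=cloud("top"); C=toc(P,Q); 
m=(abs(C[...,0])<.045)&(C[...,1]<-.04)&(C[...,1]>-.155)&(C[...,2]>.042)&(C[...,2]<.065)
p=C[m]; print(m.sum(),cv2.minEnclosingCircle((p[:,:2]*1000).astype(np.float32)) if m.any() else 0, np.median(p[:,2]))
E
```

```text
t 5.9833 now chest [118.5  24.8 143. ] F [ 0.3  0.5 -0.1] op 0.0
turn first deg [-0.03 -0.11  0.08] then shift mm [ 3.5 -0.8 56.5]  or shift now-frame [ 3.4 -0.7 56.5]
188 ((-1.035282015800476, -94.70785522460938), 30.756526947021484) 0.052096410080169075
```

{"api": "arm_command", "payload": {
  "steps": "0 0 0 20 0 0 0; 0 0 0 20 0 0 0; 0 0 0 16.5 0 0 0; 0 0 0 0 0 0 0; 0 6 0 0 0 0 0; 0 5 0 0 0 0 0; 0 5 0 0 0 0 0; 0 5 0 0 0 0 0; 0 5 0 0 0 0 0; 0 4 0 0 0 0 0"
}}

```text
time: 6.87
eef_pos: [0.6487, -0.1051, 0.0885]
orientation: [0.312, 3.124, -0.0]
ft_force: [1.1, -0.7, 1.2]
opening: -0.0
grasp_force: 0.4
```

```bash
python3 go.py .06 .024 .0865
python3 - <<'E'
from h import *
im,_=cloud("scene"); cv2.imwrite("pics/s1.png",cv2.resize(im[170:275,190:330,::-1],(800,600)))
E
```

```text
t 6.8667 now chest [89.6 24.9 88.5] F [ 1.1 -0.7  1.2] op -0.0
turn first deg [-0.    0.13  0.05] then shift mm [29.6 -0.9  2. ]  or shift now-frame [29.6 -0.9  2. ]
```

View pics/s1.png

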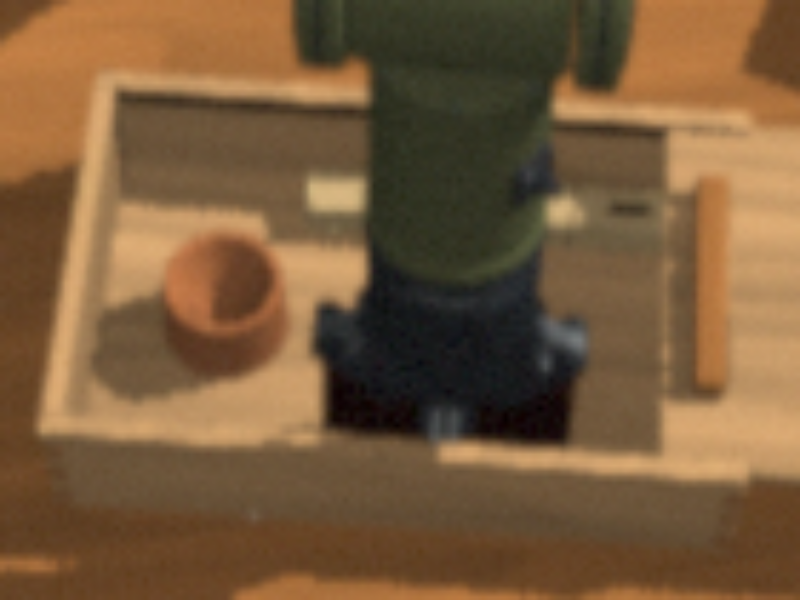

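The mould stands upright at (225,300) at the -y end. The shut fingers at (445,420) are behind the box, which is still near the wall, so I keep pushing.

{"api": "arm_command", "payload": {
  "steps": "0 5 0 0 0 0 0; 0 5 0 0 0 0 0; 0 5 0 0 0 0 0; 0 5 0 0 0 0 0; 0 5 0 0 0 0 0; 0 5 0 0 0 0 0; 0 0 0 0 0 0 0"
}}

```text
time: 7.5
eef_pos: [0.6175, -0.0987, 0.087]
orientation: [-0.312, -3.124, -0.0]
ft_force: [-0.0, 0.0, -0.7]
opening: 0.002
grasp_force: 0.0
```

```bash
cat > look.py <<'E'
from go import *
im,P=cloud("top"); C=toc(P,Q); x,y,z=C[...,0],C[...,1],C[...,2]
s=im.astype(int).sum(-1)
m=(s<200)&(abs(x)<.1)&(y>-.07)&(y<.12)&(z<.12)
p=C[m]; print("dark",m.sum(),np.percentile(p,[2,25,50,75,98],axis=0).round(4).tolist())
E
python3 look.py; python3 go.py .05 .024 .0865
```

```text
dark 714 [[-0.0278, -0.0156, 0.0449], [-0.009, 0.0048, 0.0541], [0.0113, 0.0291, 0.0606], [0.0321, 0.054, 0.0664], [0.0556, 0.0744, 0.0745]]
t 7.55 now chest [58.6 24.9 87.2] F [-0.1 -0.2  0.9] op 0.003
turn first deg [ 0.   -0.05  0.04] then shift mm [ 8.6 -0.9  0.7]  or shift now-frame [ 8.6 -0.9  0.7]
```

{"api": "arm_command", "payload": {
  "steps": "0 0 0 -20 0 0 0; 0 -20 0 -30 0 0 0; 0 -30 0 -30 0 0 0; 0 -30 0 0 0 0 0; 0 -30 30 0 0 0 0; 0 -20 30 0 0 0 0; 0 0 30 0 0 0 0; 0 0 30 0 0 0 0; 0 0 30 0 0 0 0; 0 0 30 0 0 0 0; 0 0 0 0 0 0 0"
}}

```text
time: 8.47
eef_pos: [0.7822, 0.0584, 0.1662]
orientation: [0.304, 3.126, 0.006]
ft_force: [0.7, 0.6, 0.7]
opening: -0.0
grasp_force: 0.0
```

```bash
python3 look.py; python3 go.py .0 .17 .0865
python3 - <<'E'
from h import *
im,_=cloud("top"); cv2.imwrite("pics/t2.png",cv2.resize(im[125:230,190:330,::-1],(800,600)))
E
```

```text
dark 804 [[-0.042, -0.0334, 0.0408], [-0.0204, -0.0118, 0.0448], [0.0025, 0.0111, 0.0471], [0.0254, 0.0343, 0.0493], [0.0461, 0.056, 0.053]]
t 8.5167 now chest [188.  208.5 166.2] F [-0.7 -0.3  0.7] op 0.002
turn first deg [ 0.06 -0.    0.29] then shift mm [188.  -38.5  79.7]  or shift now-frame [188.2 -37.6  79.7]
```

View pics/t2.png

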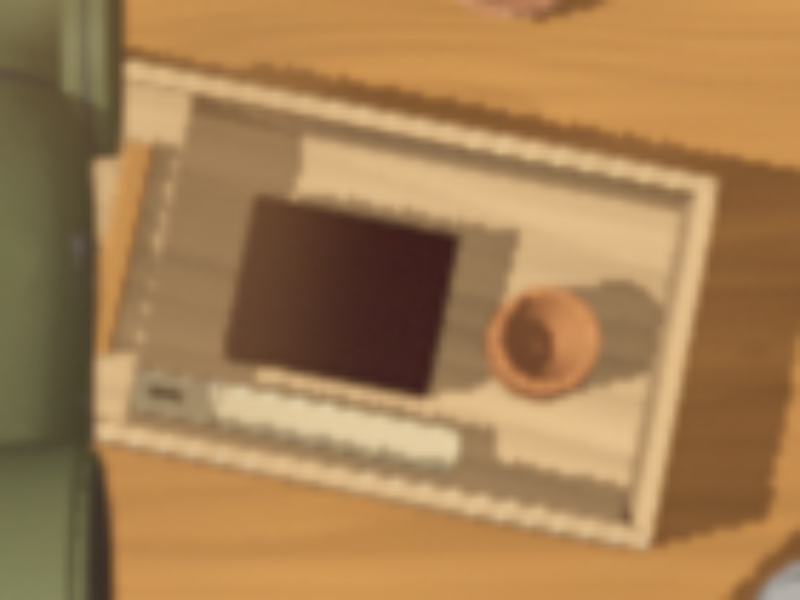

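The top view shows the box lying flat at (345,295), top at 47 mm, the mould upright at (545,340) and the case in place. Now the lid: I go behind the batten.

{"api": "arm_command", "payload": {
  "steps": "0 30 0 0 0 0 0; 0 40 -10 0 0 0 0; 0 40 -8 0 0 0 0; 0 40 0 0 0 0 0; 0 38 0 0 0 0 0; 0 0 0 25 0 0 0; 0 0 0 25 0 0 0; 0 0 0 20 0 0 0; 0 0 0 14 0 0 0; 0 0 0 0 0 0 0; 0 0 0 0 0 0 0"
}}

```text
time: 9.48
eef_pos: [0.5927, 0.0696, 0.0823]
orientation: [-0.314, -3.124, 0.001]
ft_force: [-0.1, 0.1, -0.3]
opening: -0.001
grasp_force: 0.0
```

```bash
python3 go.py .0 .17 .082
```

```text
t 9.4833 now chest [-1.00e-01  1.85e+02  8.23e+01] F [-0.1  0.1 -0.3] op -0.001
turn first deg [-0.05 -0.1  -0.03] then shift mm [ -0.1 -15.    0.3]  or shift now-frame [ -0.1 -15.    0.3]
```

{"api": "arm_command", "payload": {
  "steps": "0 0 -5 0 0 0 0; 0 0 -5 0 0 0 0; 0 0 -8 0 0 0 0; 0 0 -10 0 0 0 0; 0 0 -12 0 0 0 0; 0 0 -12 0 0 0 0; 0 0 -12 0 0 0 0; 0 0 -12 0 0 0 0; 0 0 -12 0 0 0 0; 0 0 -12 0 0 0 0; 0 0 -6 0 0 0 0; 0 0 0 0 0 0 0"
}}

```text
time: 10.48
eef_pos: [0.5723, -0.0361, 0.0835]
orientation: [0.314, 3.125, -0.003]
ft_force: [-0.2, -2.3, 5.3]
opening: -0.002
grasp_force: 3.0
```

```bash
python3 go.py .0 -.10 .082
python3 - <<'E'
from go import *
im,P=cloud("scene"); print(fit(P,np.array([.556,-.1117,-.2,.2])))
E
```

```text
t 10.4833 now chest [ 1.  77.3 83.5] F [-0.2 -2.3  5.3] op -0.002
turn first deg [-0.11  0.08 -0.02] then shift mm [   1.  -177.3    1.5]  or shift now-frame [   0.9 -177.3    1.8]
(array([ 0.55716273, -0.11151457, -0.20827221,  0.20082121]), np.float64(0.007439081579542547))
```

{"api": "arm_command", "payload": {
  "steps": "0 0 0 0 0 0 0; 0 0 0 0 0 0 0"
}}

```text
time: 10.7
eef_pos: [0.5724, -0.0357, 0.0835]
orientation: [0.313, 3.125, -0.004]
ft_force: [0.2, -1.5, 6.4]
opening: 0.001
grasp_force: 3.1
```

```bash
python3 go.py .0 -.10 .082
python3 - <<'E'
from go import *
im,P=cloud("top"); C=toc(P,Q)
m=(abs(C[...,0])<.058)&(C[...,1]<.15)&(C[...,1]>-.04)&(C[...,2]>.084)&(C[...,2]<.1)&((im[...,0].astype(int)-im[...,2])>60)
p=C[m]; print(m.sum(),np.percentile(p,[5,50,95],axis=0).round(4).tolist())
cv2.imwrite("pics/t3.png",cv2.resize(im[125:230,190:330,::-1],(800,600)))
E
```

```text
t 10.7 now chest [ 1.  77.8 83.5] F [ 0.2 -1.5  6.4] op 0.001
turn first deg [-0.14  0.08  0.04] then shift mm [   1.  -177.8    1.5]  or shift now-frame [   1.1 -177.8    1.9]
70 [[-0.0561, 0.0542, 0.0859], [-0.037, 0.0611, 0.0912], [-0.0164, 0.069, 0.0951]]
```

View pics/t3.png

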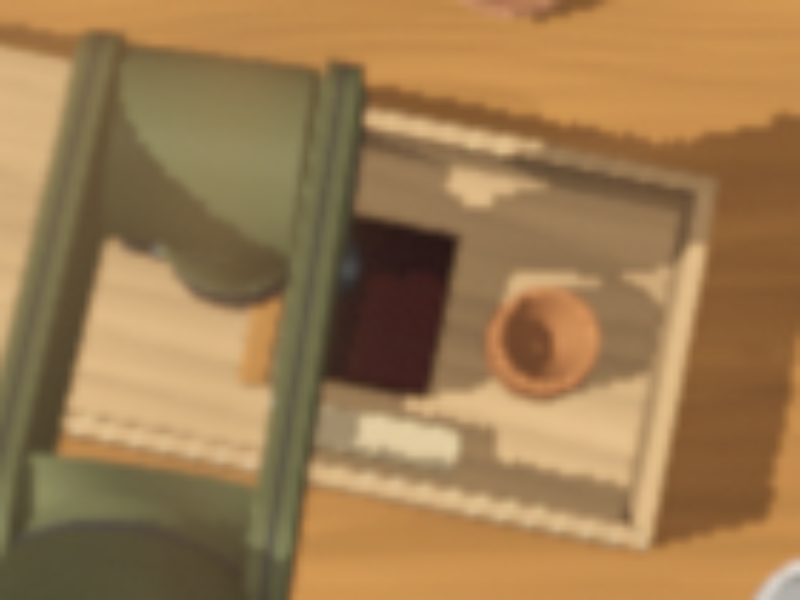

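The batten is at chest y≈61 mm, so the lid is ≈0.199 m out. The contents are undisturbed: box edge at (440,310), mould at (545,340). I raise the tip 2 mm and continue.

{"api": "arm_command", "payload": {
  "steps": "0 0 0 -2 0 0 0; 0 0 -8 0 0 0 0; 0 0 -14 0 0 0 0; 0 0 -18 0 0 0 0; 0 0 -18 0 0 0 0; 0 0 -18 0 0 0 0; 0 0 -18 0 0 0 0; 0 0 -18 0 0 0 0; 0 0 -18 0 0 0 0; 0 0 -14 0 0 0 0; 0 0 -8 0 0 0 0; 0 0 0 0 0 0 0"
}}

```text
time: 11.75
eef_pos: [0.5412, -0.1843, 0.0844]
orientation: [-0.315, -3.125, 0.002]
ft_force: [0.1, -0.2, -0.3]
opening: 0.003
grasp_force: 0.0
```

```bash
python3 go.py 0 -.122 .084
```

```text
t 11.75 now chest [ -0.1 -74.1  84.4] F [ 0.1 -0.2 -0.3] op 0.003
turn first deg [-0.06 -0.05 -0.06] then shift mm [ -0.1 -47.9   0.4]  or shift now-frame [ -0.1 -47.9   0.5]
```

{"api": "arm_command", "payload": {
  "steps": "0 0 -8 0 0 0 0; 0 0 -8 0 0 0 0; 0 0 -8 0 0 0 0; 0 0 -8 0 0 0 0; 0 0 -6 0 0 0 0; 0 0 -4 0 0 0 0; 0 0 -3 0 0 0 0; 0 0 -2 0 0 0 0; 0 0 0 0 0 0 0; 0 0 0 0 0 0 0"
}}

```text
time: 12.58
eef_pos: [0.5336, -0.2289, 0.0851]
orientation: [0.312, 3.125, -0.002]
ft_force: [-0.5, 0.6, 0.4]
opening: 0.003
grasp_force: 0.0
```

```bash
python3 go.py 0 -.122 .084
python3 - <<'E'
from go import *
im,P=cloud("top"); cv2.imwrite("pics/t4.png",cv2.resize(im[...,::-1],(800,600)))
C=toc(P,Q)
m=(abs(C[...,0])<.058)&(C[...,1]<-.07)&(C[...,1]>-.155)&(C[...,2]>.085)&(C[...,2]<.1)&((im[...,0].astype(int)-im[...,2])>60)
p=C[m]; print(m.sum(),np.percentile(p,[5,50,95],axis=0).round(4).tolist() if m.any() else 0)
E
```

```text
t 12.5833 now chest [   1.3 -119.3   85.1] F [-0.5  0.6  0.4] op 0.003
turn first deg [-0.06  0.09  0.05] then shift mm [ 1.3 -2.7  1.1]  or shift now-frame [ 1.3 -2.7  1.1]
55 [[-0.0555, -0.1421, 0.0866], [-0.0407, -0.1352, 0.0918], [-0.0252, -0.1282, 0.0949]]
```

View pics/t4.png

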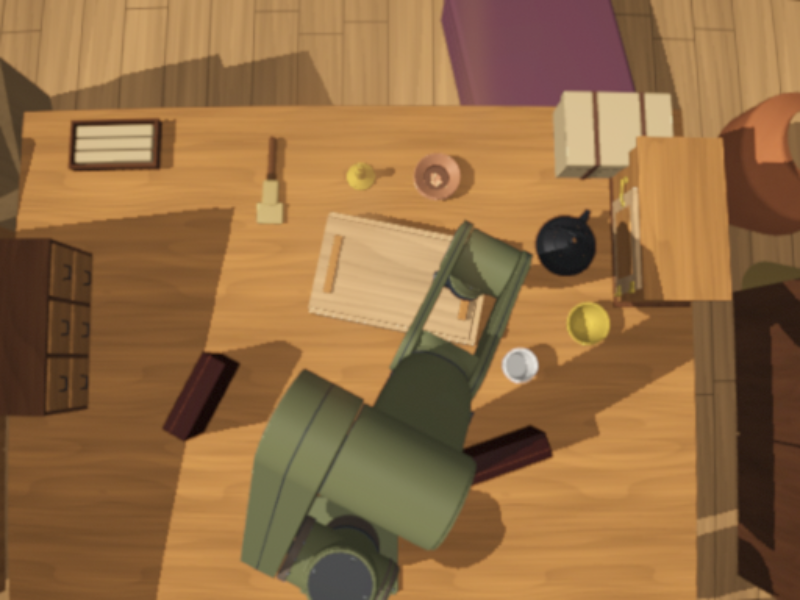

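The lid is nearly home, with its batten at about (465,300). I push the last few millimetres until the end wall is felt.

{"api": "arm_command", "payload": {
  "steps": "0 0 -2 0 0 0 0; 0 0 -1.5 0 0 0 0; 0 0 -1.5 0 0 0 0; 0 0 0 0 0 0 0"
}}

```text
time: 12.97
eef_pos: [0.533, -0.2322, 0.0852]
orientation: [0.313, 3.124, 0.003]
ft_force: [1.3, 5.5, 0.5]
opening: 0.002
grasp_force: 2.7
```

{"api": "arm_command", "payload": {
  "steps": "0 0 -1.5 0 0 0 0; 0 0 -1.5 0 0 0 0; 0 0 0 0 0 0 0"
}}

```text
time: 13.22
eef_pos: [0.533, -0.2324, 0.0852]
orientation: [0.315, 3.123, 0.01]
ft_force: [6.4, 12.5, 2.8]
opening: -0.002
grasp_force: 6.6
```

The position stopped changing while the force rose to about 14 N, so the lid is home. I back off and retreat.

{"api": "arm_command", "payload": {
  "steps": "0 0 5 0 0 0 0; 0 0 6 0 0 0 0; 0 0 0 -20 0 0 0; 0 0 0 -35 0 0 0; 0 0 0 -35 0 0 0; 0 0 40 0 0 0 0; 0 0 40 0 0 0 0; 0 0 40 0 0 0 0; 0 0 40 0 0 0 0; 0 0 40 0 0 0 0; 0 0 40 0 0 0 0; 0 0 0 0 0 0 0"
}}

```text
time: 14.22
eef_pos: [0.5821, 0.0166, 0.175]
orientation: [0.304, 3.125, 0.005]
ft_force: [0.9, -0.4, 0.7]
opening: -0.003
grasp_force: 0.0
```

{"api": "arm_command", "payload": {
  "steps": "0 0 40 0 0 0 0; 0 0 40 0 0 0 0; 0 0 40 0 0 0 0; 0 0 40 0 0 0 0; 0 0 40 0 0 0 0; 0 0 0 0 0 0 0; 0 0 0 0 0 0 0"
}}

```text
time: 14.8
eef_pos: [0.6208, 0.2078, 0.1743]
orientation: [0.306, 3.126, -0.001]
ft_force: [0.6, -0.0, -0.6]
opening: -0.002
grasp_force: 0.0
```

Run:
```python
from go import *
for n in("top","scene"):
    im,P=cloud(n); cv2.imwrite(f"pics/{n}5.png",cv2.resize(im[...,::-1],(800,600)))
    C=toc(P,Q); m=(abs(C[...,0])<.055)&(C[...,1]<-.1)&(C[...,1]>-.155)&(C[...,2]>.085)&(C[...,2]<.1)
    print(n,fit(P,np.array([.556,-.1117,-.2,.01])),np.percentile(C[m][:,1],[3,50,97]))
```

```text
top (array([ 5.55107287e-01, -1.12223798e-01, -2.00495822e-01, -2.47545968e-05]), np.float64(0.0031138373144783404)) [-0.14613046 -0.13847129 -0.13090689]
scene (array([ 5.56986423e-01, -1.12089940e-01, -2.01934534e-01, -2.62577239e-04]), np.float64(0.0038645457797112028)) [-0.14489222 -0.13691105 -0.1297893 ]
```

View pics/scene5.png

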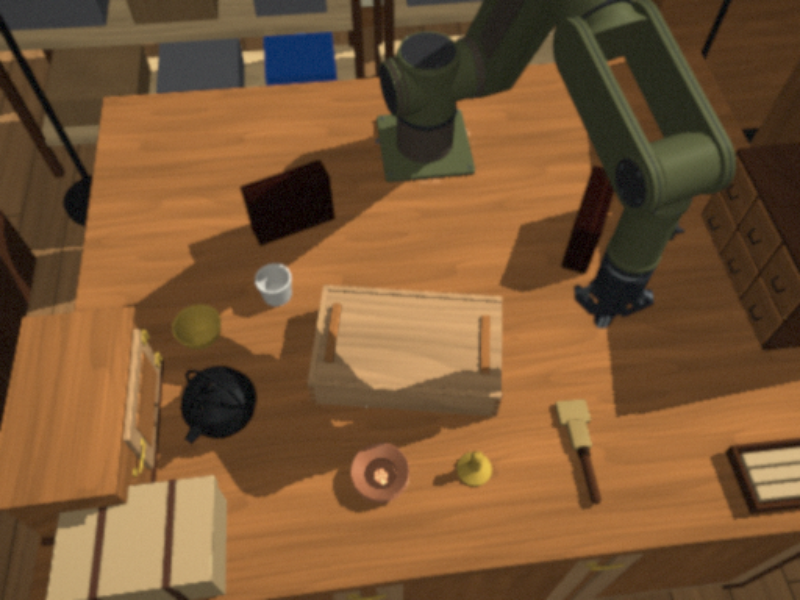

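The lid is home (fit ≈0 mm), with its batten at (333,333). The bystanders are where they were and the arm is clear.

```bash
python3 -c "
from rig import r; print(r.job_done())"
```

```text
the job is handed in; nothing more can be done
None
```

I handed the job in at about 15 s: the mould stands at the -y end, the lacquered box lies flat, the lid is fully home, the bystanders look unmoved in the last picture, and no verdict was returned.

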